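# Clear the tins, hang up the headphones

## Robot

A 6-joint arm with a two-finger parallel gripper is mounted at the origin on the work surface. World frame = base frame: x ahead of the robot, y to its left, z up, the work surface at z = 0. Lengths are in m, angles in rad, forces in N, time in s.
With the tool pointing down it reaches from about 0.35 to 0.85 m from the base axis. Payload 8.1 kg.
Tool frame: the origin (TCP) lies between the finger pads; the fingertips stand 25 mm ahead of it and the grasp point (between the pads) lies 6 mm ahead of it; z points along the fingers, y is the line along which they close (so a half turn about z gives the same grasp; the last joint's range is limited). The gripper opens to 93 mm and grips with 3 to 60 N. Pads are 15 mm wide; open, the fingers measure 128 mm over their backs; the gripper's body (75 mm by 188 mm) begins 65 mm behind the grasp point.
Start: joints at [1.017, 0.13, 1.488, -0, 1.523, -0.085], TCP at [0.271, 0.535, 0.244] pointing down, gripper open.
Joint ranges: [-2.96, 2.96], [-0.89, 2.26], [0.02, 2.5], [-1.34, 4.48], [0, 2.73], [-2.66, 2.66]. Speed limits (rad/s): [2.39, 2.39, 2.79, 3.14, 3.14, 3.14].

## Interface

Orientations are given as a rotation vector (axis times angle).
In Python, from plant import robot gives the robot as it stands.
- The arm moves only by the tool arm_command, never from a script. Its argument "increments" is text: rows parted by semicolons, each of 5 numbers parted by spaces: the closure, from 0 (fully open) to 1 (shut), then the shift along the tool's x, y, z in mm, then the turn about the tool's z in rad. A call has 1 to 5 rows; each row is the pose to reach, as a shift and turn from the pose commanded when the call began, along the tool's axes at that moment; what a row does not reach only later rows make up. A row lasts 1/10 s, in which the tool goes at most 50 mm and 8.59 degrees, less where a joint would pass 70% of its speed; a pose out of reach is approached as far as the arm can. A call with a gripper value outside its range is refused whole. The fingers move at their own pace and stop on an object; "grip_force" is the grip in N (left out, the last holds). Time passes only in rows, so rows that repeat a pose let the fingers close. It gives the time, the measured TCP pose, the force, the opening and the grip force at its end, in the units of the state.
- robot.read_state(): the state, without advancing time (a new reading comes with each control period).
- robot.read_camera(name): name is "scene" or "top" or "wrist"; returns the picture (400x640x3 uint8, blue, green, red); there is no depth.
- robot.camera_model(name): a dict with "fx", "fy", "cx", "cy" (pixels), "eye" and "rotation" of the camera in the world. Camera axes: x right, y down, z forward; pixel columns grow to the right and rows downward; lengths in m; the calibration is good to about 2 mm. A picture is of the moment at which its call begins: read the wrist's pose just before it. camera_model takes no time and is no camera call; for the wrist camera it gives the pose at the moment of the call.
- robot.close_job(): hands the job in; it is judged then, once.
The state is a dict: "t": time; "q": joint angles; "dq": joint speeds; "joint_torque": joint torques, N m; "tool_pos": TCP position; "orientation": TCP orientation; "force": force on the tool from outside, world axes, zero at the start; "wrist_torque": the same for the moment, N m; "opening": finger opening in m; "gripper_force": force on a finger pad.
Only numpy, scipy, OpenCV 4.12 (cv2) and the standard library are available. Lean on these libraries where they do the work, as an engineer would, in place of code of your own. Each camera call takes 0.05 s, during which the arm holds its last target. There are 200 camera calls.

## Task

Snack tins have been left standing under the headphone rail on the games-room counter and are in the way. First stand all of the tins upright inside the serving tray; once they are all there, hang every pair of headphones over the rail by its headband, one cup on each side of the bar and the crown resting on it. Leave the chalk cubes and the remote control where they are, and at the end the tins must still be standing in the tray.

Things in the scene. Friction and masses are not known exactly. Their poses are not given: they have to be found in the camera images.
- rail: steel hanging rail fixed to the counter. Origin on the counter below the middle of the bar; its x runs along the bar, z up. Bar: horizontal, 16 mm diameter, 370 mm long, axis 150 mm and top 158 mm above the counter; posts 16 mm thick at x = -175 and +175 mm with 44 mm round feet; nothing stands above the bar
- rail_top (a point): the top of the bar at its middle; axes as the rail
- tray: dark wooden serving tray fixed on the counter, 300 mm (its x) x 150 mm (its y), walls 6 mm thick and 18 mm high all round, floor 6 mm thick (its inside is 288 x 138 mm). Origin at the centre of its underside
- tin1: closed round snack tin of plain metal, 64 mm diameter, 55 mm high, 200 g; origin at the centre of its underside, z up. At the start it stands on the counter beside the rail, its axis 68 to 82 mm to one side of the bar. May get knocked a few cm aside, even to under the bar. May be absent
- tin2: closed round snack tin of plain metal, 64 mm diameter, 55 mm high, 200 g; origin at the centre of its underside, z up. At the start it stands on the counter beside the rail, its axis 68 to 82 mm to one side of the bar. May get knocked a few cm aside, even to under the bar. May be absent
- tin3: closed round snack tin of plain metal, 64 mm diameter, 55 mm high, 200 g; origin at the centre of its underside, z up. At the start it stands on the counter beside the rail, its axis 68 to 82 mm to one side of the bar. May get knocked a few cm aside, even to under the bar. May be absent
- headphones1: black rigid on-ear headphones, 220 g, standing upright on two ear cups (may be absent). Origin: centre of the underside, midway between the cups; z up, y cup to cup (same turned half round). 142 mm wide in y, 150 mm high. Cups 56 (x) x 30 (y) x 64 mm high, 74 mm free between them. Padded crown on top: 30 mm wide in x, 56 mm in y, heights 132 to 150 mm: grip across its x width from above.
- headphones1_crown (a point): middle of the underside of the crown of these headphones, 132 mm above the body origin; it rests on the bar when they hang. The space below it, between the cups, is open; beyond the crown the band slopes down to thin upright arms above the cups
- headphones2: black rigid on-ear headphones, 220 g, standing upright on two ear cups (may be absent). Origin: centre of the underside, midway between the cups; z up, y cup to cup (same turned half round). 142 mm wide in y, 150 mm high. Cups 56 (x) x 30 (y) x 64 mm high, 74 mm free between them. Padded crown on top: 30 mm wide in x, 56 mm in y, heights 132 to 150 mm: grip across its x width from above.
- headphones2_crown (a point): middle of the underside of the crown of these headphones, 132 mm above the body origin; it rests on the bar when they hang. The space below it, between the cups, is open; beyond the crown the band slopes down to thin upright arms above the cups
- headphones3: black rigid on-ear headphones, 220 g, standing upright on two ear cups (may be absent). Origin: centre of the underside, midway between the cups; z up, y cup to cup (same turned half round). 142 mm wide in y, 150 mm high. Cups 56 (x) x 30 (y) x 64 mm high, 74 mm free between them. Padded crown on top: 30 mm wide in x, 56 mm in y, heights 132 to 150 mm: grip across its x width from above.
- headphones3_crown (a point): middle of the underside of the crown of these headphones, 132 mm above the body origin; it rests on the bar when they hang. The space below it, between the cups, is open; beyond the crown the band slopes down to thin upright arms above the cups
- chalk1: bystander: billiard chalk cube 22 mm, on the counter under the rail; loose, to be left where it is. Origin at the centre of its underside
- chalk2: bystander: billiard chalk cube 22 mm, on the counter to the left of the rail; loose, to be left where it is. Origin at the centre of its underside
- remote: bystander: black remote control 160 x 45 x 18 mm, on the counter to the left of the rail; loose, to be left where it is. Origin at the centre of its underside
Mind the look-alikes: they are no part of the job. What is shaped like the tin2 but red is not meant.

How it is judged:
By the outcome, as a careful person would: the job done as asked, in the order asked, and still so for the second after the job is handed in, with the robot touching nothing.
Of tin1, tin2, tin3 only 2 to 3 are there at a start; the rules pass over those that are not, and their reading is None.
Of headphones1, headphones2, headphones3 only 2 to 3 are there at a start; the rules pass over those that are not, and their reading is None.
At some moment in a run one of tin1, tin2, tin3 may be knocked a few centimetres aside while the robot is not near it.
It also fails if it takes over 210 s, if anything falls off the work surface, if the arm or the gripper's body presses on something with over 40 N, if the wrist force passes 120 N, or if a joint passes its speed limit or range.

## Working session

There is one attempt and no reset: what is moved stays moved. The work goes in short steps, Python scripts to look and compute and a tool call to move; the robot and the scene stay as the last step left them, time stands still between calls to the robot, and variables do not carry over. Pictures are saved under pics/ and viewed, at most 14 in all, crops included, and the job is handed in when it is done.

Besides the shell and the picture viewer there is one more tool, called after "Emit:" as name(argument=value, ...), one argument or row to a line, values as JSON. arm_command: Moves the arm, as the interface text tells. Its arguments: {"type":"object","properties":{"increments":{"type":"string"},"grip_force":{"type":"number"}},"required":["increments"]}

```bash
ls; mkdir -p pics; python3 - <<'E'
from plant import robot
import cv2
s=robot.read_state();print({k:s[k] for k in('t','tool_pos','orientation','opening')})
for n in('scene','top'):
    cv2.imwrite(f'pics/{n}0.png',robot.read_camera(n));print(n,robot.camera_model(n))
E
```

```text
pics
{'t': 0.0, 'tool_pos': array([0.27078377, 0.53481549, 0.24257717]), 'orientation': array([-7.29511755e-01, -3.05512597e+00,  2.81619734e-03]), 'opening': 0.09275534404471171}
scene {'fx': 467.04605277410843, 'fy': 467.04605277410843, 'cx': 312.8102304379586, 'cy': 195.85819400043735, 'eye': array([0.94192265, 0.52336906, 1.09118941]), 'rotation': array([-0.93086612, -2.68383925,  0.78176738])}
top {'fx': 499.91224797972563, 'fy': 499.91224797972563, 'cx': 315.45014880577463, 'cy': 205.31745232195183, 'eye': array([0.26310497, 0.04412796, 1.46307764]), 'rotation': array([-2.10358497,  2.12540671, -0.22481389])}
```

View pics/scene0.png

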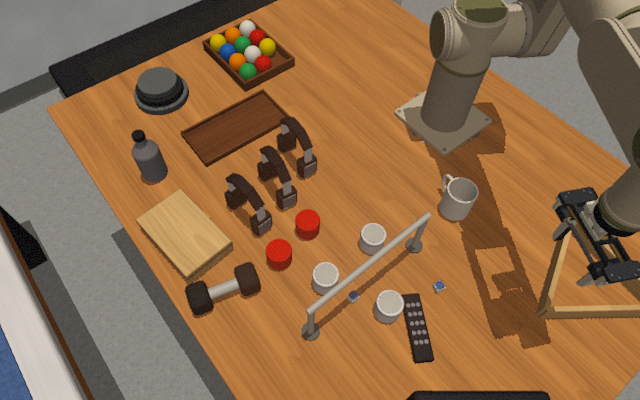

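View pics/top0.png

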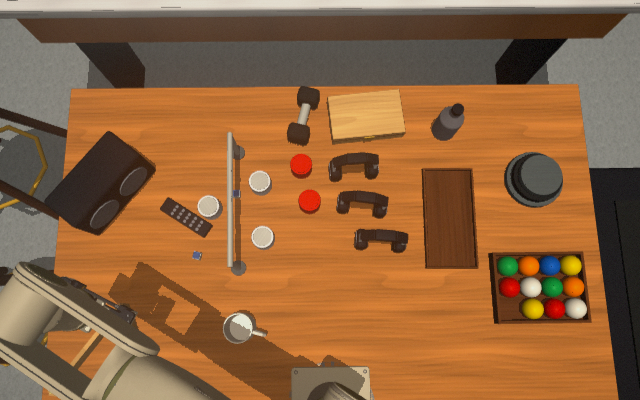

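The plain-metal tins are at top (260,182), (262,237), (208,206), which match scene (326,278), (373,238), (389,306). Two red look-alikes sit at top (301,164) and (310,201) and are not meant. Three headphones stand at top (354,166), (362,203), (381,239), and the tray is at (450,218). I'll enlarge to confirm.

```bash
cat > h.py <<'E'
import numpy as np,cv2
from scipy.spatial.transform import Rotation as R
from plant import robot
def cam(n):
    m=robot.camera_model(n); return m
def ray(m,p):
    d=R.from_rotvec(m['rotation']).as_matrix()@np.array([(p[0]-m['cx'])/m['fx'],(p[1]-m['cy'])/m['fy'],1]); return m['eye'],d
def onplane(m,p,z):
    e,d=ray(m,p); return e+d*(z-e[2])/d[2]
def tri(ms,ps):
    A=np.zeros((3,3));b=np.zeros(3)
    for m,p in zip(ms,ps):
        e,d=ray(m,p);d=d/np.linalg.norm(d);P=np.eye(3)-np.outer(d,d);A+=P;b+=P@e
    return np.linalg.solve(A,b)
def proj(m,X):
    c=R.from_rotvec(m['rotation']).as_matrix().T@(np.asarray(X,float)-m['eye']); return np.array([m['cx']+m['fx']*c[0]/c[2],m['cy']+m['fy']*c[1]/c[2]])
E
python3 - <<'E'
import cv2
a=cv2.imread('pics/top0.png')[110:290,150:490];b=cv2.imread('pics/scene0.png')[85:345,170:450]
cv2.imwrite('pics/ct.png',cv2.resize(a,None,fx=2.35,fy=2.35,interpolation=2));cv2.imwrite('pics/cs.png',cv2.resize(b,None,fx=2.3,fy=2.3,interpolation=2))
E
```

```text
(no output)
```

View pics/ct.png

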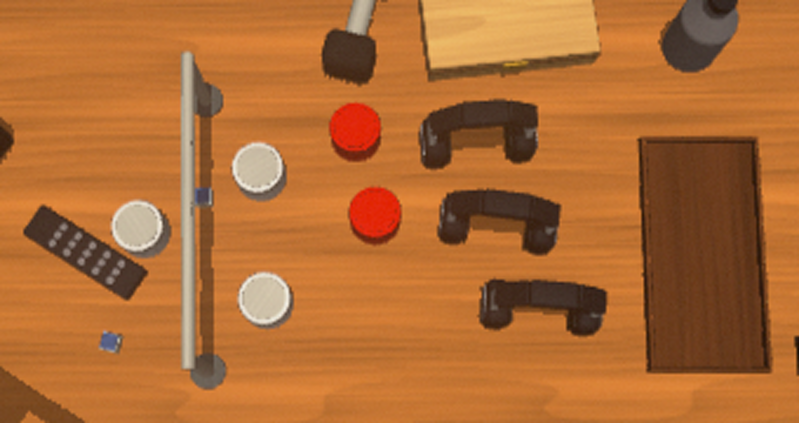

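View pics/cs.png

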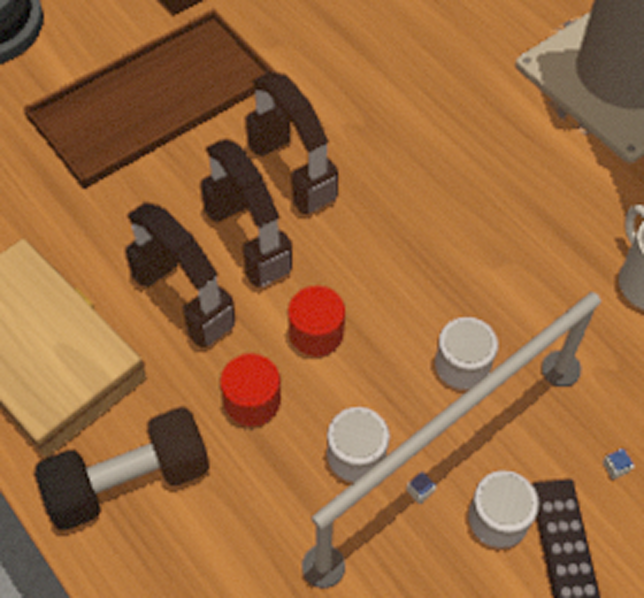

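The crops confirm it: three plain-metal tins by the rail are the ones meant, and the two red ones are look-alikes. I'll triangulate the tins, bar and tray, and fit the headphones by silhouette in both views.

```bash
cat > fit.py <<'E'
from h import *
from scipy.optimize import minimize
def box(cx,cy,sx,sy,z0,z1): return np.array([[cx+a*sx/2,cy+b*sy/2,z] for a in(-1,1) for b in(-1,1) for z in(z0,z1)])
P=[box(0,56-4,.0,.0,0,0)]
B=[box(0,.052+.004,.056,.030,0,.064),box(0,-.056,.056,.030,0,.064),box(0,0,.030,.056,.132,.150)]
for s in(1,-1):
    B.append(np.vstack([box(0,s*.028,.030,.001,.132,.150),box(0,s*.058,.024,.006,.10,.115)]))
    B.append(box(0,s*.058,.014,.006,.06,.11))
def sil(m,p,shape):
    im=np.zeros(shape,np.uint8);c,s=np.cos(p[2]),np.sin(p[2])
    for b in B:
        w=np.c_[p[0]+c*b[:,0]-s*b[:,1],p[1]+s*b[:,0]+c*b[:,1],b[:,2]]
        q=np.array([proj(m,x) for x in w]).astype(np.float32)
        cv2.fillConvexPoly(im,np.round(cv2.convexHull(q)*16).astype(np.int32),255,cv2.LINE_AA,4)
    return im/255.
def fit(views,p0):  # views: list of (model, darkmask)
    def cost(p):
        return sum(cv2.GaussianBlur(np.abs(sil(m,p,k.shape)-k)*r,(1,1),0).sum()/max((k*r).sum(),1) for m,k,r in views)
    best=min((minimize(cost,p0+np.array([0,0,a]),method='Nelder-Mead',options=dict(initial_simplex=[p0+np.array(d)+[0,0,a] for d in([0,0,0],[.015,0,0],[0,.015,0],[0,0,.2])],xatol=2e-4,fatol=1e-4)) for a in(-.15,.15)),key=lambda r:r.fun)
    return best.x,best.fun
E
python3 - <<'E'
from fit import *
T=cam('top');S=cam('scene')
t=lambda u,v:(150+u/2.35,110+v/2.35)
s=lambda u,v:(170+u/2.3,85+v/2.3)
for n,a,b in [('tinA',(257,168),(358,437)),('tinB',(265,298),(468,346)),('tinC',(137,226),(505,502)),('bar+',(187,55),(322,520)),('bar-',(188,367),(594,300)),
 ('tr1',(640,138),(85,184)),('tr2',(757,138),(27,112)),('tr3',(648,372),(272,75)),('tr4',(770,372),(212,13))]:
    X=tri([T,S],[t(*a),s(*b)]);print(n,X.round(4),np.abs(proj(T,X)-t(*a)).max().round(2))
for n,p in [('chalk1',t(203,197)),('chalk2',t(110,341)),('rem+',t(40,212)),('rem-',t(130,292)),('redA',t(355,131)),('redB',t(375,214)),('mug',(240,327)),('dumb',t(350,60))]: print(n,onplane(T,p,.05 if n[0]in'rmd' and n[:3]!='rem' else .02).round(3))
top=cv2.imread('pics/top0.png');sc=cv2.imread('pics/scene0.png')
for n,pt in [('h1',(479,115)),('h2',(499,205)),('h3',(543,293))]:
    p0=onplane(T,t(*pt),.13); p0=np.array([p0[0],p0[1],0.])
    V=[]
    for m,im in((T,top),(S,sc)):
        hsv=cv2.cvtColor(im,cv2.COLOR_BGR2HSV); k=((hsv[...,2]<70)|((hsv[...,1]<60)&(hsv[...,2]<190))).astype(float)
        roi=cv2.dilate((sil(m,p0,k.shape)>.1).astype(np.uint8),np.ones((17,17))).astype(float); V.append((m,k,roi))
    x,f=fit(V,p0);print(n,p0.round(3),x.round(4),round(f,3))
E
```

```text
tinA [0.6328 0.1997 0.0461] 0.3
tinB [0.4693 0.1894 0.0429] 0.7
tinC [0.5606 0.3461 0.0466] 0.25
bar+ [0.7414 0.2731 0.1534] 0.82
bar- [0.378  0.2632 0.146 ] 0.46
tr1 [ 0.6762 -0.2867  0.0078] 0.76
tr2 [ 0.6744 -0.4373  0.005 ] 1.11
tr3 [ 0.3803 -0.2844  0.007 ] 0.53
tr4 [ 0.3771 -0.434   0.0036] 0.21
chalk1 [0.603 0.269 0.02 ]
chalk2 [0.423 0.379 0.02 ]
rem+ [0.586 0.473 0.02 ]
rem- [0.483 0.357 0.02 ]
redA [0.679 0.077 0.05 ]
redB [0.573 0.052 0.05 ]
mug [0.22  0.246 0.05 ]
dumb [0.772 0.082 0.05 ]
h1 [ 0.674 -0.072  0.   ] [ 0.6717 -0.0769  0.0354] 1.852
h2 [ 0.564 -0.092  0.   ] [ 0.562  -0.0992 -0.1852] 1.204
h3 [ 0.46 -0.14  0.  ] [ 0.456  -0.1494 -0.1304] 1.117
```

Emit:
arm_command(
  increments="0 -40 -16 -20 0.14; 0 -80 -32 -40 0.28; 0 -120 -48 -60 0.42; 0 -160 -64 -80 0.56; 0 -200 -80 -100 0.70",
)

```text
t: 0.6
tool_pos: [0.414, 0.372, 0.344]
orientation: [-1.74, -2.615, 0.001]
force: [-0.2, 1.1, 0.0]
opening: 0.0932
gripper_force: 0.0
```

Emit:
arm_command(
  increments="0 -43 13 -19 0.135; 0 -86 26 -38 0.27; 0 -129 40 -57 0.403; 0 -129 40 -57 0.403; 0 -129 40 -57 0.403",
)

```text
t: 1.1
tool_pos: [0.5012, 0.2698, 0.4004]
orientation: [-2.224, -2.219, 0.0]
force: [-0.3, -0.3, -0.2]
opening: 0.0927
gripper_force: 0.0
```

```bash
python3 - <<'E'
from h import *
s=robot.read_state();print(s['tool_pos'],R.from_rotvec(s['orientation']).as_matrix().round(3))
m=cam('wrist');im=robot.read_camera('wrist');print(m)
cv2.imwrite('pics/w1.png',im);import pickle;pickle.dump(m,open('w1.pkl','wb'))
for n,X in dict(A=(.6328,.1997,.055),B=(.4693,.1894,.055),C=(.5606,.3461,.055),bp=(.7414,.2731,.158),bm=(.378,.2632,.158)).items(): print(n,proj(m,X).round(1))
E
```

```text
[0.50120529 0.2697569  0.40041277] [[ 0.002  1.    -0.   ]
 [ 1.    -0.002  0.   ]
 [ 0.    -0.    -1.   ]]
{'fx': 323.0551002095317, 'fy': 323.0551002095317, 'cx': 325.59407468212265, 'cy': 191.65298368519717, 'eye': array([0.49900759, 0.3363229 , 0.54157169]), 'rotation': array([ 2.89551953, -0.00307196, -0.0036604 ])}
A [412.1 200.4]
B [307.6 206.9]
C [368.7 103.5]
bp [528.9 164.5]
bm [226.3 173.2]
```

View pics/w1.png

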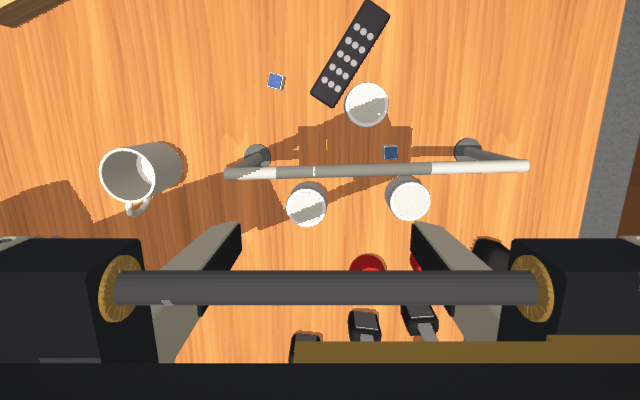

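Wrist view: tin tops at A (409,201), B (306,207), C (367,104). The bar spans (225,173) to (529,165), and the remote corner near tin C is at (330,106).

```bash
python3 - <<'E'
from h import *
import pickle
W=pickle.load(open('w1.pkl','rb'));T=cam('top');S=cam('scene')
t=lambda u,v:(150+u/2.35,110+v/2.35)
s=lambda u,v:(170+u/2.3,85+v/2.3)
for n,a,b,w in [('A',(257,168),(358,437),(409,201)),('B',(265,298),(468,346),(306.5,207)),('C',(137,226),(505,502),(367,104)),('b+',(187,55),(322,520),(529,165)),('b-',(188,367),(594,300),(225,173))]:
    z=.152 if n[0]=='b' else .055
    print(n,tri([T,S,W],[t(*a),s(*b),w]).round(4),tri([T,W],[t(*a),w]).round(4),*[onplane(m,p,z)[:2].round(4) for m,p in((T,t(*a)),(S,s(*b)),(W,w))])
E
```

```text
A [0.6319 0.1985 0.0461] [0.6302 0.198  0.0526] [0.6311 0.1978] [0.6348 0.2033] [0.628  0.1988]
B [0.4685 0.1884 0.0445] [0.4684 0.1872 0.0503] [0.4689 0.1862] [0.4733 0.1952] [0.4676 0.1893]
C [0.5601 0.3459 0.0458] [0.5596 0.3451 0.0499] [0.5593 0.3437] [0.5632 0.3482] [0.5581 0.3454]
b+ [0.7417 0.2729 0.1559] [0.7437 0.2713 0.1536] [0.7436 0.2712] [0.7394 0.2751] [0.7454 0.2715]
b- [0.3766 0.2627 0.1479] [0.3768 0.2617 0.1556] [0.3782 0.2611] [0.3808 0.266 ] [0.3746 0.2623]
```

Emit:
arm_command(
  increments="0 -42 -17 40 0; 0 -83 -33 80 0; 0 -83 -33 130 0; 0 -83 -33 180 0; 0 -83 -33 220 0",
)

```text
t: 1.65
tool_pos: [0.4658, 0.1884, 0.1829]
orientation: [-2.219, -2.223, 0.0]
force: [0.6, 0.9, 0.4]
opening: 0.0929
gripper_force: 0.0
```

Emit:
arm_command(
  increments="0 0 0 40 0; 0 0 0 75 0; 0 0 0 105 0; 0 0 0 128 0; 0 0 0 128 0",
)

```text
t: 2.15
tool_pos: [0.4628, 0.1879, 0.0528]
orientation: [-2.216, -2.221, 0.012]
force: [-0.2, -0.1, 1.2]
opening: 0.0932
gripper_force: 0.0
```

Emit:
arm_command(
  increments="0.8 0 0 0 0; 0.8 0 0 0 0; 0.8 0 0 0 0; 0.8 0 0 0 0; 0.8 0 0 0 0",
  grip_force=30,
)

```text
t: 2.65
tool_pos: [0.4686, 0.1879, 0.0587]
orientation: [2.222, 2.219, 0.003]
force: [-1.3, 1.0, 6.1]
opening: 0.0632
gripper_force: 30.0
```

Emit:
arm_command(
  increments="0.8 0 0 -30 0; 0.8 0 0 -70 0; 0.8 0 0 -120 0; 0.8 0 0 -170 0; 0.8 -20 0 -210 0",
)

```text
t: 3.15
tool_pos: [0.4675, 0.1687, 0.2705]
orientation: [2.22, 2.222, 0.004]
force: [0.2, 0.1, -1.6]
opening: 0.0633
gripper_force: 30.0
```

Emit:
arm_command(
  increments="0.8 -48 0 0 0; 0.8 -96 0 0 0; 0.8 -144 0 0 0; 0.8 -192 0 0 0; 0.8 -240 0 0 0",
)

```text
t: 3.65
tool_pos: [0.4667, -0.0743, 0.2673]
orientation: [-2.223, -2.22, -0.0]
force: [0.7, -0.5, -1.9]
opening: 0.0636
gripper_force: 30.0
```

Emit:
arm_command(
  increments="0.8 -48 -10 0 0; 0.8 -96 -20 0 0; 0.8 -144 -30 0 0; 0.8 -192 -33 0 0; 0.8 -240 -33 0 0",
)

```text
t: 4.15
tool_pos: [0.433, -0.3144, 0.2673]
orientation: [-2.223, -2.219, -0.0]
force: [1.3, 0.6, -1.9]
opening: 0.0635
gripper_force: 30.0
```

Emit:
arm_command(
  increments="0.8 -30 0 0 0; 0.8 -48 0 0 0; 0.8 -48 0 30 0; 0.8 -48 0 70 0; 0.8 -48 0 100 0",
)

```text
t: 4.65
tool_pos: [0.433, -0.3601, 0.1648]
orientation: [-2.222, -2.218, -0.0]
force: [0.2, -0.5, -2.3]
opening: 0.064
gripper_force: 30.0
```

Emit:
arm_command(
  increments="0.8 0 0 40 0; 0.8 0 0 70 0; 0.8 0 0 90 0; 0.8 0 0 98 0; 0.8 0 0 98 0",
)

```text
t: 5.15
tool_pos: [0.4331, -0.3596, 0.068]
orientation: [-2.221, -2.218, 0.0]
force: [-0.0, -0.2, -2.3]
opening: 0.0633
gripper_force: 30.0
```

Emit:
arm_command(
  increments="0.8 0 0 2 0; 0.8 0 0 4 0; 0.8 0 0 4 0; 0.8 0 0 4 0; 0.8 0 0 4 0",
)

```text
t: 5.65
tool_pos: [0.4343, -0.3606, 0.0659]
orientation: [2.222, 2.22, 0.0]
force: [0.2, 0.2, -2.6]
opening: 0.0637
gripper_force: 30.0
```

Emit:
arm_command(
  increments="0.15 0 0 0 0; 0.15 0 0 0 0; 0.15 0 0 -20 0; 0.1 0 0 -60 0; 0 0 0 -110 0",
)

```text
t: 6.15
tool_pos: [0.4328, -0.3592, 0.1744]
orientation: [-2.219, -2.217, 0.0]
force: [0.1, -1.6, -0.4]
opening: 0.0877
gripper_force: 0.0
```

Emit:
arm_command(
  increments="0 0 0 -40 0; 0 40 40 -80 0; 0 80 80 -120 0; 0 120 120 -120 0; 0 160 150 -120 0",
)

```text
t: 6.65
tool_pos: [0.5603, -0.2303, 0.2941]
orientation: [2.221, 2.216, 0.002]
force: [1.3, -1.1, -0.5]
opening: 0.0926
gripper_force: 0.0
```

```bash
python3 - <<'E'
from h import *
cv2.imwrite('pics/top1.png',robot.read_camera('top'));cv2.imwrite('pics/scene1.png',robot.read_camera('scene'))
s=cv2.imread('pics/scene1.png');t=cv2.imread('pics/top1.png')
cv2.imwrite('pics/c1.png',np.hstack([cv2.resize(t[110:290,170:490],None,fx=1.5,fy=1.5,interpolation=2)[:270],cv2.resize(s[85:355,130:450],None,fx=1,fy=1)]))
E
```

```text
(no output)
```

View pics/c1.png

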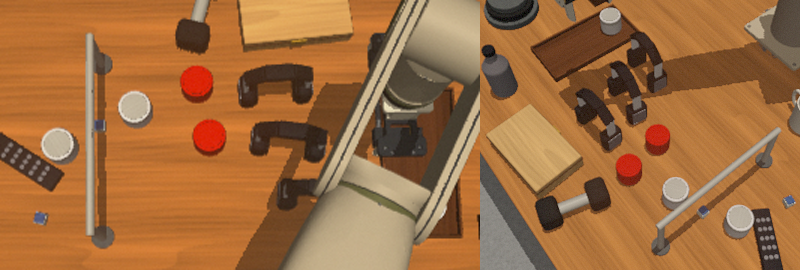

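Tin B stands in the tray, and A and C have not moved. Next is tin A.

Emit:
arm_command(
  increments="0 40 10 0 0; 0 80 20 0 0; 0 120 30 0 0; 0 160 40 0 0; 0 200 45 0 0",
)

```text
t: 7.25
tool_pos: [0.6039, -0.0296, 0.2909]
orientation: [2.223, 2.22, 0.0]
force: [0.6, -0.0, -0.0]
opening: 0.0929
gripper_force: 0.0
```

Emit:
arm_command(
  increments="0 40 0 0 0; 0 80 0 0 0; 0 120 0 0 0; 0 160 0 0 0; 0 160 0 0 0",
)

```text
t: 7.75
tool_pos: [0.6032, 0.1336, 0.2909]
orientation: [-2.217, -2.225, -0.002]
force: [0.2, -0.7, -0.1]
opening: 0.0931
gripper_force: 0.0
```

Emit:
arm_command(
  increments="0 0 0 0 0; 0 0 0 0 0; 0 0 0 0 0",
)

```text
t: 8.05
tool_pos: [0.6039, 0.1278, 0.291]
orientation: [2.224, 2.218, -0.0]
force: [-0.2, -0.8, 0.4]
opening: 0.0933
gripper_force: 0.0
```

```bash
cat > tin.py <<'E'
from h import *
import sys
# refine tin positions: find bright grey disc near predicted, wrist view
m=cam('wrist');im=robot.read_camera('wrist');s=robot.read_state();print(s['tool_pos'].round(4))
g=cv2.cvtColor(im,cv2.COLOR_BGR2GRAY)
for a in sys.argv[1:]:
    X=np.array([*map(float,a.split(','))]+[.055]);p=proj(m,X)
    r=np.linalg.norm(proj(m,X+[.032,0,0])-p)
    hsv=cv2.cvtColor(im,cv2.COLOR_BGR2HSV);k=((hsv[...,1]<45)&(hsv[...,2]>70)).astype(np.uint8)*255
    x0,y0=[int(v-2.2*r) for v in p];x0=max(x0,0);y0=max(y0,0);w=int(4.4*r)
    c=cv2.HoughCircles(cv2.GaussianBlur(g[y0:y0+w,x0:x0+w],(5,5),0),cv2.HOUGH_GRADIENT,1,r,param1=120,param2=12,minRadius=int(r*.9),maxRadius=int(r*1.1))
    print(a,'pred',p.round(1),round(r,1));
    if c is not None:
        for q in c[0][:3]: print('  ',q+[x0,y0,0],onplane(m,q[:2]+[x0,y0],.055).round(4))
cv2.imwrite('pics/wl.png',im)
E
python3 tin.py .630,.198 .559,.345
```

```text
[0.6039 0.1278 0.2909]
.630,.198 pred [351.2 107. ] 28.4
   [351.5        106.5         28.20000076] [0.6303 0.1985 0.055 ]
.559,.345 pred [283.9 -42. ] 31.4
   [351.5        107.5         28.79999924] [0.6303 0.1974 0.055 ]
```

Emit:
arm_command(
  increments="0 40 13 20 0; 0 70 26 50 0; 0 70 26 90 0; 0 70 26 130 0; 0 70 26 160 0",
)

```text
t: 8.6
tool_pos: [0.6289, 0.1982, 0.1277]
orientation: [-2.223, -2.218, 0.004]
force: [-0.4, 0.2, -0.9]
opening: 0.0929
gripper_force: 0.0
```

Emit:
arm_command(
  increments="0 0 0 30 0; 0 0 0 55 0; 0 0 0 72 0; 0 0 0 78 0; 0 0 0 78 0",
)

```text
t: 9.1
tool_pos: [0.6296, 0.1987, 0.0524]
orientation: [-2.223, -2.219, 0.001]
force: [-0.1, -0.1, 0.4]
opening: 0.0928
gripper_force: 0.0
```

Emit:
arm_command(
  increments="0.8 0 0 0 0; 0.8 0 0 0 0; 0.8 0 0 0 0; 0.8 0 0 0 0; 0.8 0 0 0 0",
  grip_force=30,
)

```text
t: 9.6
tool_pos: [0.6308, 0.1994, 0.0541]
orientation: [2.222, 2.219, 0.003]
force: [1.2, 0.4, 3.7]
opening: 0.0635
gripper_force: 30.0
```

Emit:
arm_command(
  increments="0.8 0 0 -30 0; 0.8 0 0 -70 0; 0.8 0 0 -120 0; 0.8 0 0 -170 0; 0.8 -20 0 -210 0",
)

```text
t: 10.1
tool_pos: [0.6295, 0.1811, 0.2658]
orientation: [-2.22, -2.223, -0.003]
force: [0.4, 0.4, -2.9]
opening: 0.0631
gripper_force: 30.0
```

Emit:
arm_command(
  increments="0.8 -45 0 0 0; 0.8 -90 0 0 0; 0.8 -135 0 0 0; 0.8 -180 0 0 0; 0.8 -225 0 0 0",
)

```text
t: 10.6
tool_pos: [0.6288, -0.0473, 0.2623]
orientation: [-2.221, -2.22, 0.001]
force: [0.7, -0.6, -1.9]
opening: 0.0638
gripper_force: 30.0
```

Emit:
arm_command(
  increments="0.8 -45 0 0 0; 0.8 -90 0 0 0; 0.8 -135 0 0 0; 0.8 -180 0 0 0; 0.8 -225 0 0 0",
)

```text
t: 11.1
tool_pos: [0.6287, -0.2723, 0.2622]
orientation: [-2.221, -2.219, 0.001]
force: [0.3, -0.2, -3.1]
opening: 0.0634
gripper_force: 30.0
```

Emit:
arm_command(
  increments="0.8 -45 -4 0 0; 0.8 -91 -9 0 0; 0.8 -91 -9 20 0; 0.8 -91 -9 60 0; 0.8 -91 -9 90 0",
)

```text
t: 11.6
tool_pos: [0.6192, -0.3619, 0.1701]
orientation: [-2.222, -2.217, 0.0]
force: [-0.8, 0.7, -3.6]
opening: 0.0635
gripper_force: 30.0
```

Emit:
arm_command(
  increments="0.8 0 0 30 0; 0.8 0 0 50 0; 0.8 0 0 70 0; 0.8 0 0 80 0; 0.8 0 0 80 0",
)

```text
t: 12.1
tool_pos: [0.6188, -0.3607, 0.0901]
orientation: [-2.219, -2.217, 0.001]
force: [-0.3, 0.7, -2.3]
opening: 0.0634
gripper_force: 30.0
```

Emit:
arm_command(
  increments="0.8 0 0 12 0; 0.8 0 0 22 0; 0.8 0 0 27 0; 0.8 0 0 27 0; 0.8 0 0 27 0",
)

```text
t: 12.6
tool_pos: [0.6203, -0.3618, 0.0661]
orientation: [2.222, 2.22, 0.0]
force: [0.2, 0.6, -2.9]
opening: 0.0633
gripper_force: 30.0
```

Emit:
arm_command(
  increments="0.15 0 0 0 0; 0.15 0 0 0 0; 0.15 0 0 -20 0; 0.1 0 0 -60 0; 0 0 0 -110 0",
)

```text
t: 13.1
tool_pos: [0.619, -0.3609, 0.1748]
orientation: [-2.22, -2.217, 0.001]
force: [1.8, -0.7, 0.3]
opening: 0.0876
gripper_force: 0.0
```

Emit:
arm_command(
  increments="0 0 0 -40 0; 0 20 0 -80 0; 0 60 0 -120 0; 0 105 0 -130 0; 0 150 0 -130 0",
)

```text
t: 13.6
tool_pos: [0.6217, -0.2113, 0.3114]
orientation: [2.218, 2.214, 0.005]
force: [0.9, 0.2, 0.2]
opening: 0.093
gripper_force: 0.0
```

Emit:
arm_command(
  increments="0 45 -10 0 0; 0 90 -20 0 0; 0 135 -30 0 0; 0 180 -40 0 0; 0 225 -50 0 0",
)

```text
t: 14.1
tool_pos: [0.5702, 0.015, 0.3071]
orientation: [2.222, 2.219, 0.002]
force: [1.2, 0.7, -0.2]
opening: 0.0934
gripper_force: 0.0
```

Emit:
arm_command(
  increments="0 45 -10 0 0; 0 90 -10 0 0; 0 135 -10 0 0; 0 180 -10 0 0; 0 225 -10 0 0",
)

```text
t: 14.6
tool_pos: [0.5608, 0.2403, 0.3072]
orientation: [2.222, 2.22, 0.003]
force: [0.7, 0.2, -0.7]
opening: 0.0931
gripper_force: 0.0
```

Emit:
arm_command(
  increments="0 0 0 0 0; 0 0 0 0 0; 0 0 0 0 0",
)

```text
t: 14.9
tool_pos: [0.5611, 0.2375, 0.3064]
orientation: [2.223, 2.219, 0.001]
force: [1.1, -0.5, 1.1]
opening: 0.0931
gripper_force: 0.0
```

```bash
python3 tin.py .559,.345
```

```text
[0.5612 0.2372 0.3064]
.559,.345 pred [326.1  73.6] 27.9
   [323.5         73.5         28.29999924] [0.556  0.3452 0.055 ]
```

View pics/wl.png

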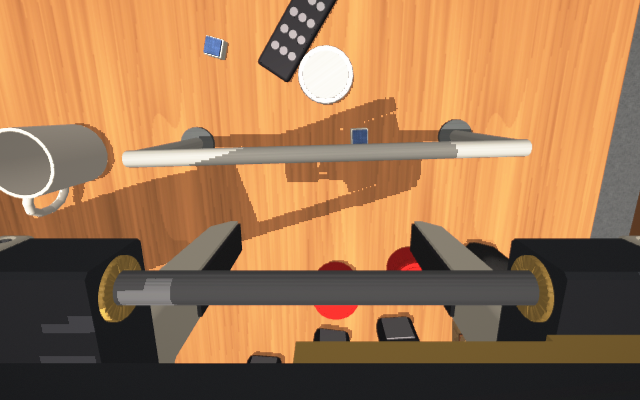

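Emit:
arm_command(
  increments="0 40 0 0 0; 0 80 -1 0 0; 0 108 -2 10 0; 0 108 -2 45 0; 0 108 -2 80 0",
)

```text
t: 15.45
tool_pos: [0.5601, 0.3462, 0.2265]
orientation: [2.222, 2.219, 0.005]
force: [0.3, 0.4, -0.6]
opening: 0.0931
gripper_force: 0.0
```

Emit:
arm_command(
  increments="0 0 0 35 0; 0 0 0 70 0; 0 0 0 100 0; 0 0 0 125 0; 0 0 0 140 0",
)

```text
t: 15.95
tool_pos: [0.5585, 0.3442, 0.0835]
orientation: [-2.224, -2.217, 0.005]
force: [0.3, 0.8, -0.1]
opening: 0.0929
gripper_force: 0.0
```

Emit:
arm_command(
  increments="0 0 0 15 0; 0 0 0 27 0; 0 0 0 32 0; 0 0 0 32 0; 0 0 0 32 0",
)

```text
t: 16.45
tool_pos: [0.5595, 0.3466, 0.0549]
orientation: [2.222, 2.22, 0.002]
force: [0.2, 0.2, -0.7]
opening: 0.0925
gripper_force: 0.0
```

Emit:
arm_command(
  increments="0.8 0 0 0 0; 0.8 0 0 0 0; 0.8 0 0 0 0; 0.8 0 0 0 0; 0.8 0 0 0 0",
  grip_force=30,
)

```text
t: 16.95
tool_pos: [0.5593, 0.3464, 0.0543]
orientation: [2.222, 2.22, 0.001]
force: [0.4, -0.6, 1.3]
opening: 0.0637
gripper_force: 30.0
```

Emit:
arm_command(
  increments="0.8 0 0 -30 0; 0.8 0 0 -70 0; 0.8 0 0 -120 0; 0.8 0 0 -165 0; 0.8 0 0 -210 0",
)

```text
t: 17.45
tool_pos: [0.5585, 0.3461, 0.2653]
orientation: [-2.222, -2.22, 0.001]
force: [1.9, 0.3, -3.0]
opening: 0.0636
gripper_force: 30.0
```

Emit:
arm_command(
  increments="0.8 -45 0 0 0; 0.8 -90 0 0 0; 0.8 -135 0 0 0; 0.8 -180 0 0 0; 0.8 -225 0 0 0",
)

```text
t: 17.95
tool_pos: [0.5581, 0.1196, 0.2634]
orientation: [-2.222, -2.22, 0.001]
force: [0.7, 0.4, -2.2]
opening: 0.0635
gripper_force: 30.0
```

Emit:
arm_command(
  increments="0.8 -45 0 0 0; 0.8 -90 0 0 0; 0.8 -135 0 0 0; 0.8 -180 0 0 0; 0.8 -225 0 0 0",
)

```text
t: 18.45
tool_pos: [0.5579, -0.1054, 0.2635]
orientation: [-2.222, -2.22, 0.0]
force: [1.3, -0.0, -2.6]
opening: 0.0639
gripper_force: 30.0
```

Emit:
arm_command(
  increments="0.8 -45 -10 0 0; 0.8 -90 -20 0 0; 0.8 -135 -30 0 0; 0.8 -180 -32 0 0; 0.8 -225 -32 0 0",
)

```text
t: 18.95
tool_pos: [0.5254, -0.3303, 0.2636]
orientation: [-2.223, -2.219, 0.0]
force: [1.6, 0.9, -1.8]
opening: 0.0634
gripper_force: 30.0
```

Emit:
arm_command(
  increments="0.8 -30 0 0 0; 0.8 -30 0 0 0; 0.8 -30 0 30 0; 0.8 -30 0 60 0; 0.8 -30 0 90 0",
)

```text
t: 19.45
tool_pos: [0.5262, -0.3578, 0.1727]
orientation: [-2.222, -2.22, -0.0]
force: [0.3, -0.6, -2.5]
opening: 0.0637
gripper_force: 30.0
```

```bash
cat > tray.py <<'E'
from h import *
import sys
for n in ('scene',)+tuple(sys.argv[1:]):
    m=cam(n);im=robot.read_camera(n);cv2.imwrite('pics/tr_%s.png'%n,im)
    ps=np.array([proj(m,(x,y,z)) for x in(.37,.68) for y in(-.45,-.27) for z in(0,.08)]);x0,y0=np.maximum(ps.min(0).astype(int),0);x1,y1=ps.max(0).astype(int)
    hsv=cv2.cvtColor(im[y0:y1,x0:x1],cv2.COLOR_BGR2HSV);k=((hsv[...,1]<50)&(hsv[...,2]>150)).astype(np.uint8)
    nn,_,st,ce=cv2.connectedComponentsWithStats(k)
    for i in range(1,nn):
        if st[i,4]>60:print(n,st[i,4],ce[i]+[x0,y0],onplane(m,ce[i]+[x0,y0],.055).round(3))
E
python3 tray.py; python3 -c "
from h import *
for x in(.435,.527,.62):print(proj(cam('scene'),(x,-.36,.055)))"
```

```text
scene 202 [260.91089109  98.97029703] [ 0.427 -0.362  0.055]
scene 91 [202.48351648 117.46153846] [ 0.605 -0.406  0.055]
[258.93989932 100.53063719]
[233.37732368 114.46972759]
[206.32389132 129.22177154]
```

```bash
python3 -c "
import cv2
a=cv2.imread('pics/tr_scene.png')[50:250,130:330];cv2.imwrite('pics/tc.png',cv2.resize(a,None,fx=2.5,fy=2.5,interpolation=2))"
```

```text
(no output)
```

View pics/tc.png

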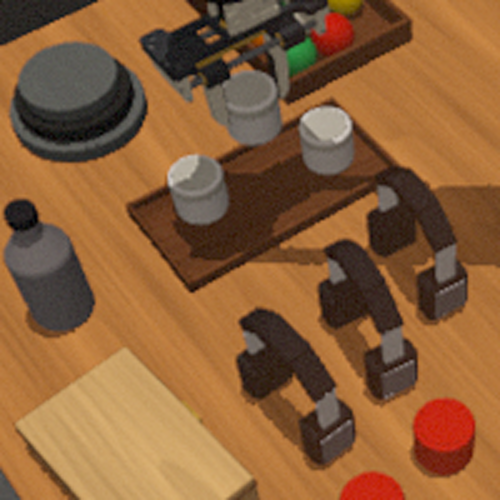

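```bash
python3 -c "
from h import *
m=cam('scene')
for p in((208.8,120),(260.8,99.6)):print(onplane(m,p,.061))"
```

```text
[ 0.59771765 -0.38067612  0.061     ]
[ 0.43131487 -0.35460149  0.061     ]
```

The tins stand in shadow at crop (327,137) and (198,188). The second has been knocked about 25 mm to (0.598,-0.381) but is still inside the tray. I'll turn the gripper 90° and set the third tin between them, so the fingers clear both neighbours.

Emit:
arm_command(
  increments="0.8 0 -11 0 0.14; 0.8 0 -11 0 0.28; 0.8 0 -11 0 0.42; 0.8 0 -11 0 0.56; 0.8 0 -11 0 0.70",
)

```text
t: 20.0
tool_pos: [0.5154, -0.3578, 0.1746]
orientation: [-2.852, -1.316, -0.0]
force: [-0.6, 0.1, -1.9]
opening: 0.0639
gripper_force: 30.0
```

Emit:
arm_command(
  increments="0.8 0 0 0 0.14; 0.8 0 0 0 0.28; 0.8 0 0 0 0.42; 0.8 0 0 0 0.56; 0.8 0 0 0 0.70",
)

```text
t: 20.5
tool_pos: [0.5154, -0.3578, 0.1745]
orientation: [-3.13, -0.258, 0.0]
force: [-0.4, -0.5, -2.1]
opening: 0.0636
gripper_force: 30.0
```

Emit:
arm_command(
  increments="0.8 0 0 0 0.14; 0.8 0 0 0 0.17; 0.8 0 0 20 0.17; 0.8 0 0 40 0.17; 0.8 0 0 60 0.17",
)

```text
t: 21.0
tool_pos: [0.5155, -0.3582, 0.1139]
orientation: [3.141, 0.005, 0.001]
force: [0.3, 0.3, -2.5]
opening: 0.0634
gripper_force: 30.0
```

```bash
python3 tray.py;python3 -c "
from h import *
s=robot.read_state();print(s['tool_pos'],R.from_rotvec(s['orientation']).as_matrix().round(3),s['force'])"
```

```text
scene 140 [261.73571429  99.35      ] [ 0.426 -0.359  0.055]
scene 202 [204.88118812 119.56930693] [ 0.604 -0.394  0.055]
[ 0.51370982 -0.35674198  0.10945979] [[ 1.     0.003 -0.004]
 [ 0.003 -1.     0.003]
 [-0.004 -0.003 -1.   ]] [-1.83473068  0.92275515 -5.25324677]
```

Emit:
arm_command(
  increments="0.8 0 0 20 0; 0.8 0 0 35 0; 0.8 0 0 45 0; 0.8 0 0 47 0; 0.8 0 0 47 0",
)

```text
t: 21.55
tool_pos: [0.5152, -0.3585, 0.0669]
orientation: [-3.141, -0.0, 0.001]
force: [-0.1, 0.8, -2.1]
opening: 0.0636
gripper_force: 30.0
```

```bash
python3 -c "
from h import *
s=robot.read_state();print(s['tool_pos'],s['force'])"
```

```text
[ 0.51524165 -0.35853509  0.06693015] [-0.12931284  0.78528095 -2.10701219]
```

Emit:
arm_command(
  increments="0.8 0 0 2 0; 0.8 0 0 4 0; 0.8 0 0 4 0; 0.8 0 0 4 0; 0.8 0 0 4 0",
)

```text
t: 22.05
tool_pos: [0.5154, -0.3587, 0.0632]
orientation: [3.141, -0.0, 0.0]
force: [-0.6, 1.1, -2.6]
opening: 0.0633
gripper_force: 30.0
```

Emit:
arm_command(
  increments="0.15 0 0 0 0; 0.15 0 0 0 0; 0.15 0 0 -20 0; 0.1 0 0 -60 0; 0 0 0 -110 0",
)

```text
t: 22.55
tool_pos: [0.5139, -0.3575, 0.1717]
orientation: [-3.139, 0.0, 0.006]
force: [1.0, -0.8, 0.8]
opening: 0.0877
gripper_force: 0.0
```

Emit:
arm_command(
  increments="0 0 -20 -40 -0.14; 0 0 -50 -80 -0.28; 0 0 -90 -120 -0.42; 0 0 -120 -160 -0.56; 0 0 -150 -200 -0.70",
)

```text
t: 23.05
tool_pos: [0.5149, -0.2112, 0.3697]
orientation: [2.948, 1.085, 0.001]
force: [1.2, -0.3, 0.5]
opening: 0.0931
gripper_force: 0.0
```

Emit:
arm_command(
  increments="0 0 0 -30 -0.14; 0 0 0 -30 -0.28; 0 0 0 -30 -0.42; 0 0 0 -30 -0.56; 0 0 0 -30 -0.70",
)

```text
t: 23.55
tool_pos: [0.5154, -0.2125, 0.3983]
orientation: [2.396, 2.03, 0.001]
force: [0.5, -0.1, -0.5]
opening: 0.0931
gripper_force: 0.0
```

Emit:
arm_command(
  increments="0 0 0 0 -0.14; 0 0 0 0 -0.17; 0 0 0 0 -0.17; 0 0 0 0 -0.17",
)

```text
t: 23.95
tool_pos: [0.5153, -0.2126, 0.398]
orientation: [2.224, 2.218, 0.0]
force: [-0.2, -0.6, 0.3]
opening: 0.0931
gripper_force: 0.0
```

```bash
python3 tray.py; python3 - <<'E'
from h import *
s=robot.read_state();print(s['tool_pos'],R.from_rotvec(s['orientation']).as_matrix().round(3))
import pickle
m=cam('wrist');im=robot.read_camera('wrist');cv2.imwrite('pics/w2.png',im);pickle.dump(m,open('w2.pkl','wb'));print(m['eye'])
E
```

```text
scene 252 [259.55952381  99.98412698] [ 0.432 -0.361  0.055]
scene 270 [237.81481481 112.27777778] [ 0.512 -0.359  0.055]
scene 279 [207.50896057 119.62365591] [ 0.598 -0.39   0.055]
[ 0.51533388 -0.21258365  0.39797816] [[ 0.002  1.     0.   ]
 [ 1.    -0.002 -0.   ]
 [-0.     0.    -1.   ]]
[ 0.51306261 -0.14594488  0.53905519]
```

View pics/w2.png

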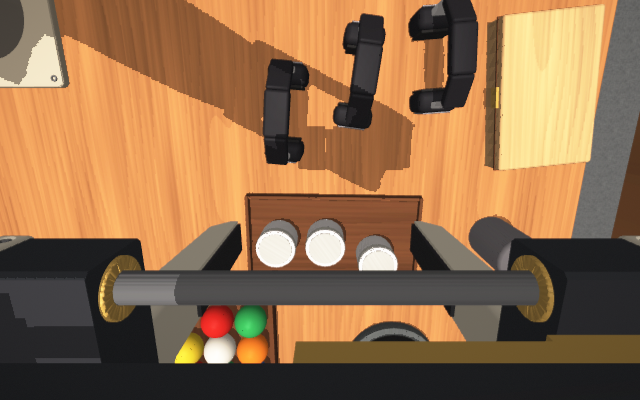

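All three tins stand in the tray at (276,247), (325,247) and (377,262). The crowns are near (278,112), (366,68) and (462,44). I'll enlarge to measure them.

```bash
python3 -c "
import cv2
f=lambda a:cv2.convertScaleAbs(a,alpha=2.2,beta=25)
a=cv2.imread('pics/w2.png')[0:175,250:490];cv2.imwrite('pics/hc.png',cv2.resize(f(a),None,fx=3.3,fy=3.3,interpolation=2))
a=cv2.imread('pics/top0.png')[145:260,320:420];cv2.imwrite('pics/ht.png',cv2.resize(f(a),None,fx=5,fy=5,interpolation=2))"
```

```text
(no output)
```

View pics/hc.png

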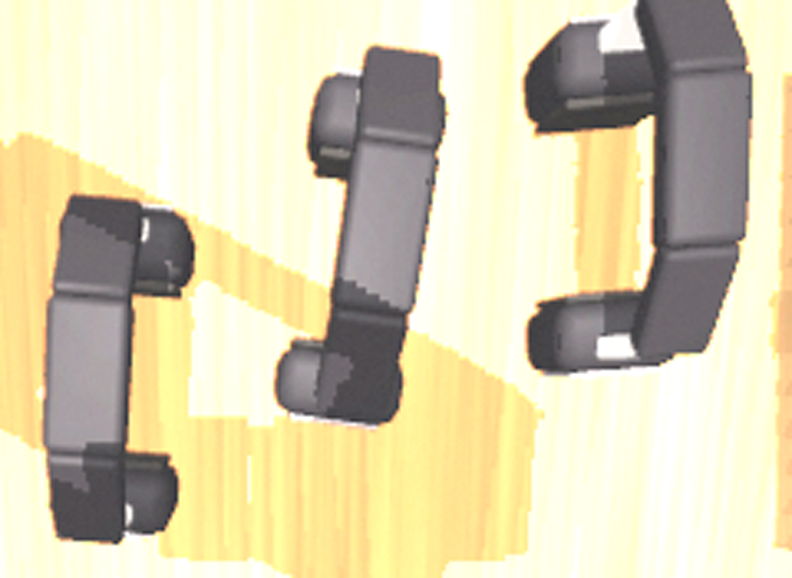

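View pics/ht.png

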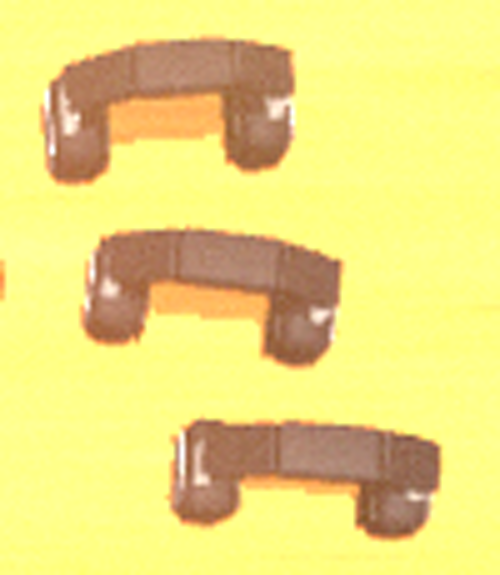

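```bash
python3 - <<'E'
from h import *
import pickle
W=pickle.load(open('w2.pkl','rb'));T=cam('top')
w=lambda p:(250+p[0]/3.3,p[1]/3.3); t=lambda p:(320+p[0]/5,145+p[1]/5)
D=dict(h3=([(51,296),(132,296),(45,450),(126,456)],[(278,474),(279,424),(384,482),(388,430)]),
h2=([(362,138),(437,148),(335,305),(411,314)],[(178,277),(182,230),(275,290),(279,244)]),
h1=([(657,72),(748,68),(657,245),(738,245)],[(134,95),(135,44),(232,86),(232,40)]))
for n,(a,b) in D.items():
    P=np.array([tri([W,T],[w(p),t(q)]) for p,q in zip(a,b)])
    pw=np.array([onplane(W,w(p),.15) for p in a]);pt=np.array([onplane(T,t(q),.15) for q in b])
    for k,Q in(('tri',P),('w',pw),('t',pt)):
        d=(Q[0]+Q[1]-Q[2]-Q[3])[:2]; e=(Q[1]+Q[3]-Q[0]-Q[2])[:2]
        print(n,k,Q.mean(0).round(4),'yaw',round(np.arctan2(-d[0],d[1]),3),'len',np.linalg.norm(d)/2,'wid',np.linalg.norm(e)/2)
E
```

```text
h3 tri [ 0.4553 -0.1504  0.151 ] yaw -0.077 len 0.05542298402008798 wid 0.02800112161260604
h3 w [ 0.4553 -0.1498  0.15  ] yaw -0.078 len 0.054317198038336706 wid 0.02873426563641495
h3 t [ 0.4552 -0.1512  0.15  ] yaw -0.076 len 0.05705811797526738 wid 0.02737582123510926
h2 tri [ 0.5604 -0.1002  0.1466] yaw -0.123 len 0.05361105069837433 wid 0.02672576551916732
h2 w [ 0.5595 -0.1006  0.15  ] yaw -0.139 len 0.05431307316830831 wid 0.026204362680128015
h2 t [ 0.5602 -0.0994  0.15  ] yaw -0.152 len 0.05266183629601078 wid 0.025836040888618954
h1 tri [ 0.67   -0.0784  0.142 ] yaw 0.121 len 0.05504895809711479 wid 0.027039937293016708
h1 w [ 0.665 -0.079  0.15 ] yaw 0.07 len 0.05503649202848436 wid 0.0289866433560496
h1 t [ 0.6694 -0.0781  0.15  ] yaw 0.06 len 0.05362279753523398 wid 0.027705144046418224
```

Crowns agree in two views (z ≈ 0.147 on average): h3 (.455,-.150, yaw -.077), h2 (.560,-.100, -.14), h1 (.668,-.078, +.065). I'll take h3 first.

Emit:
arm_command(
  increments="0 30 -30 20 0.077; 0 62 -60 50 0.077; 0 62 -60 90 0.077; 0 62 -60 130 0.077; 0 62 -60 170 0.077",
)

```text
t: 24.55
tool_pos: [0.4552, -0.1502, 0.2267]
orientation: [2.306, 2.132, 0.001]
force: [0.6, -0.1, -0.1]
opening: 0.0928
gripper_force: 0.0
```

Emit:
arm_command(
  increments="0 0 0 30 0; 0 0 0 55 0; 0 0 0 75 0; 0 0 0 81 0; 0 0 0 81 0",
)

```text
t: 25.05
tool_pos: [0.4548, -0.1502, 0.1461]
orientation: [-2.306, -2.132, 0.001]
force: [0.6, -0.5, 0.6]
opening: 0.0927
gripper_force: 0.0
```

Emit:
arm_command(
  increments="0.9 0 0 0 0; 0.9 0 0 0 0; 0.9 0 0 0 0; 0.9 0 0 0 0; 0.9 0 0 0 0",
  grip_force=30,
)

```text
t: 25.55
tool_pos: [0.4556, -0.1506, 0.1471]
orientation: [2.306, 2.133, 0.0]
force: [0.0, -0.2, 0.3]
opening: 0.0575
gripper_force: 0.0
```

Emit:
arm_command(
  increments="0.9 0 0 0 0; 0.9 0 0 -30 0; 0.9 0 0 -70 0; 0.9 0 0 -110 0; 0.9 0 0 -150 0",
)

```text
t: 26.05
tool_pos: [0.4551, -0.1504, 0.2982]
orientation: [-2.306, -2.133, 0.0]
force: [0.4, -0.5, -1.0]
opening: 0.0171
gripper_force: 0.0
```

The fingers close slowly, so the lift began before any contact and the headphones were not touched. I'll reopen, go back down and wait longer for the grip.

Emit:
arm_command(
  increments="0 0 0 0 0; 0 0 0 0 0; 0 0 0 0 0; 0 0 0 0 0; 0 0 0 0 0",
)

```text
t: 26.55
tool_pos: [0.4548, -0.1503, 0.2952]
orientation: [-2.305, -2.132, 0.002]
force: [-0.0, 0.2, 0.0]
opening: 0.0528
gripper_force: 0.0
```

Emit:
arm_command(
  increments="0.25 0 0 0 0; 0.25 0 0 0 0; 0.25 0 0 0 0; 0.25 0 0 0 0; 0.25 0 0 0 0",
)

```text
t: 27.05
tool_pos: [0.4554, -0.1505, 0.2968]
orientation: [2.306, 2.133, 0.0]
force: [0.5, 0.9, 0.2]
opening: 0.0694
gripper_force: 0.0
```

```bash
cat > dk.py <<'E'
from h import *
s=robot.read_state();print(s['tool_pos'],s['opening'])
m=cam('top');im=robot.read_camera('top');a=cv2.imread('pics/top0.png')
# change of headphone region in scene view
n=robot.read_camera('scene');b=cv2.imread('pics/scene0.png')
m=cam('scene')
for k,(x,y) in dict(h1=(.668,-.078),h2=(.56,-.1),h3=(.455,-.15)).items():
    q=np.array([proj(m,(x+i,y+j,z)) for i in(-.03,.03) for j in(-.075,.075) for z in(0,.15)]);u0,v0=q.min(0).astype(int);u1,v1=q.max(0).astype(int)
    f=lambda I:(cv2.cvtColor(I,cv2.COLOR_BGR2HSV)[v0:v1,u0:u1,2]<75)
    print(k,f(n).sum(),f(b).sum(),(f(n)^f(b)).sum())
cv2.imwrite('pics/sl.png',n)
E
python3 dk.py
```

```text
[ 0.45540129 -0.15053101  0.29677593] 0.06938478174972784
h1 1328 1324 28
h2 1675 1646 39
h3 1435 1390 59
```

Unmoved. Down again with the fingers half open.

Emit:
arm_command(
  increments="0.25 0 0 40 0; 0.25 0 0 80 0; 0.25 0 0 120 0; 0.25 0 0 145 0; 0.25 0 0 150 0",
)

```text
t: 27.65
tool_pos: [0.453, -0.1494, 0.143]
orientation: [-2.302, -2.129, 0.004]
force: [0.6, 0.1, -0.3]
opening: 0.0697
gripper_force: 0.0
```

Emit:
arm_command(
  increments="0.9 0 0 0 0; 0.9 0 0 0 0; 0.9 0 0 0 0; 0.9 0 0 0 0; 0.9 0 0 0 0",
)

```text
t: 28.15
tool_pos: [0.4559, -0.1507, 0.1477]
orientation: [2.305, 2.132, 0.001]
force: [0.4, -0.2, 0.5]
opening: 0.0345
gripper_force: 0.0
```

Emit:
arm_command(
  increments="0.9 0 0 0 0; 0.9 0 0 0 0; 0.9 0 0 0 0; 0.9 0 0 0 0; 0.9 0 0 0 0",
  grip_force=30,
)

```text
t: 28.65
tool_pos: [0.4559, -0.1507, 0.1474]
orientation: [2.306, 2.132, 0.001]
force: [0.2, 0.8, 6.5]
opening: 0.0302
gripper_force: 30.0
```

Emit:
arm_command(
  increments="0.9 0 0 -30 0; 0.9 0 0 -70 0; 0.9 0 0 -110 0; 0.9 0 0 -150 -0.05; 0.9 0 0 -192 -0.103",
)

```text
t: 29.15
tool_pos: [0.4546, -0.1502, 0.3391]
orientation: [-2.19, -2.25, 0.001]
force: [0.3, 0.2, -2.3]
opening: 0.0293
gripper_force: 30.0
```

Emit:
arm_command(
  increments="0.9 35 1 0 0; 0.9 75 2 0 0; 0.9 115 4 0 0; 0.9 160 6 0 0; 0.9 205 8 0 0",
)

```text
t: 29.65
tool_pos: [0.4576, 0.0561, 0.3379]
orientation: [-2.194, -2.248, 0.002]
force: [0.5, 0.1, -1.2]
opening: 0.0297
gripper_force: 30.0
```

Emit:
arm_command(
  increments="0.9 45 1 0 0; 0.9 90 3 0 0; 0.9 135 5 0 0; 0.9 180 6 0 0; 0.9 210 7 0 0",
)

```text
t: 30.15
tool_pos: [0.4589, 0.2674, 0.3375]
orientation: [-2.191, -2.25, 0.003]
force: [0.4, -1.1, -1.7]
opening: 0.0296
gripper_force: 30.0
```

Emit:
arm_command(
  increments="0.9 0 0 0 0; 0.9 0 0 0 0; 0.9 0 0 0 0; 0.9 0 0 0 0; 0.9 0 0 0 0",
)

```text
t: 30.65
tool_pos: [0.4602, 0.2638, 0.3388]
orientation: [2.195, 2.247, 0.0]
force: [0.7, -0.7, -1.4]
opening: 0.0297
gripper_force: 30.0
```

```bash
python3 - <<'E'
from h import *
s=robot.read_state();print(s['tool_pos'],R.from_rotvec(s['orientation']).as_matrix().round(3).tolist(),s['force'])
n=robot.read_camera('scene');w=robot.read_camera('wrist');cv2.imwrite('pics/w3.png',w)
cv2.imwrite('pics/m.png',np.hstack([cv2.resize(n[130:350,270:490],(400,400)),cv2.resize(w[0:300,120:520],(400,300),interpolation=2)[:300] if 0 else cv2.resize(w,(400,400))]))
E
```

```text
[0.46024031 0.26380601 0.338847  ] [[-0.024, 1.0, 0.0], [1.0, 0.024, -0.0], [-0.0, 0.0, -1.0]] [ 0.73820322 -0.69332332 -1.44895222]
```

View pics/m.png

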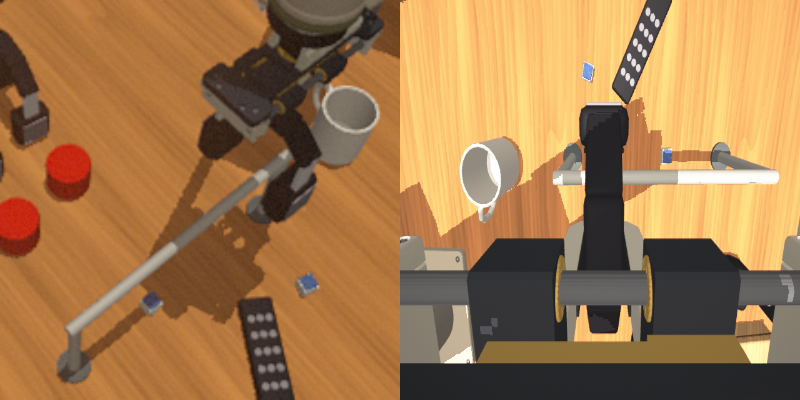

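The headphones straddle the bar, aligned with it (crown seen over the bar at right-panel (605,175)). Descending.

Emit:
arm_command(
  increments="0.9 0 1 30 0; 0.9 0 1 70 0; 0.9 0 1 110 0; 0.9 0 1 140 0; 0.9 0 1 158 0",
)

```text
t: 31.25
tool_pos: [0.4597, 0.2639, 0.1819]
orientation: [-2.193, -2.248, 0.005]
force: [-56.6, -28.0, 132.6]
opening: 0.0303
gripper_force: 98.3
```

Emit:
arm_command(
  increments="0.9 0 0 2 0; 0.9 0 0 4 0; 0.9 0 0 6 0; 0.9 0 0 6 0; 0.9 0 0 6 0",
)

```text
t: 31.75
tool_pos: [0.4598, 0.2639, 0.1824]
orientation: [-2.194, -2.249, 0.002]
force: [-35.8, -17.8, 58.4]
opening: 0.0291
gripper_force: 60.6
```

The fingertips reach 10 mm below the crown and met the bar, a measured force peak of 132 N. I gripped too low. I'll back off, then release so the crown drops about 1 cm onto the bar, and grip the others higher (TCP 0.160).

Emit:
arm_command(
  increments="0.9 0 0 -5 0; 0.9 0 0 -9 0; 0.9 0 0 -9 0; 0.9 0 0 -9 0; 0.9 0 0 -9 0",
)

```text
t: 32.25
tool_pos: [0.461, 0.2646, 0.1832]
orientation: [-2.194, -2.249, 0.001]
force: [0.6, -0.5, 0.1]
opening: 0.03
gripper_force: 30.8
```

```bash
python3 - <<'E'
from h import *
s=robot.read_state();print(s['tool_pos'],R.from_rotvec(s['orientation']).as_matrix().round(3).tolist(),s['force'],s['wrist_torque'],s['opening'])
E
```

```text
[0.46098455 0.2645755  0.18321122] [[-0.025, 1.0, -0.001], [1.0, 0.025, -0.0], [-0.0, -0.001, -1.0]] [ 0.63785652 -0.47932341  0.1469975 ] [-0.09856988 -0.02163931  0.03871667] 0.03003976483002477
```

Emit:
arm_command(
  increments="0.9 0 0 -1 0; 0.45 0 0 -1 0; 0.45 0 0 -1 0; 0.45 0 0 -1 0; 0.45 0 0 -1 0",
)

```text
t: 32.75
tool_pos: [0.461, 0.2648, 0.1847]
orientation: [2.193, 2.249, 0.0]
force: [-0.2, 0.0, -0.2]
opening: 0.0506
gripper_force: 0.0
```

```bash
python3 - <<'E'
from h import *
s=robot.read_state();print(s['tool_pos'],s['force'],s['opening'])
n=robot.read_camera('scene');t=robot.read_camera('top');
cv2.imwrite('pics/m2.png',np.hstack([cv2.resize(n[130:350,270:490],(400,400)),cv2.resize(t[110:290,160:340],(400,400))]))
E
```

```text
[0.46100817 0.2648066  0.18474955] [-0.21794875  0.0158534  -0.23907345] 0.050645355625324615
```

View pics/m2.png

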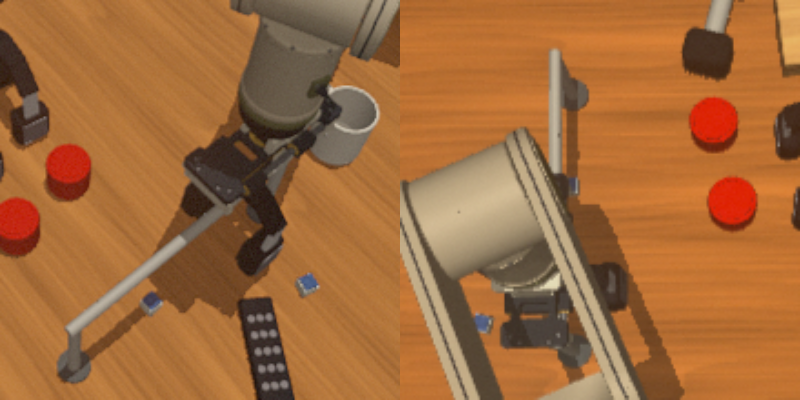

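The crown sits on the bar with a cup on each side. Rising and going to h2.

Emit:
arm_command(
  increments="0.45 0 0 -15 0; 0.45 0 0 -50 0; 0.25 0 0 -95 0; 0.25 0 0 -140 0; 0.25 0 0 -165 0",
)

```text
t: 33.35
tool_pos: [0.4617, 0.2651, 0.3558]
orientation: [2.192, 2.247, 0.009]
force: [0.9, 0.5, 0.5]
opening: 0.0683
gripper_force: 0.0
```

Emit:
arm_command(
  increments="0.25 -40 20 0 0; 0.25 -80 40 0 0; 0.25 -120 60 0 0; 0.25 -160 75 0 0; 0.25 -200 90 0 0",
)

```text
t: 33.85
tool_pos: [0.5565, 0.0654, 0.3512]
orientation: [2.193, 2.248, 0.002]
force: [1.5, -1.0, -0.0]
opening: 0.0697
gripper_force: 0.0
```

Emit:
arm_command(
  increments="0.25 -45 0 0 0.08; 0.25 -90 0 0 0.165; 0.25 -135 0 0 0.165; 0.25 -167 0 0 0.165; 0.25 -167 0 0 0.165",
)

```text
t: 34.35
tool_pos: [0.5598, -0.1039, 0.3507]
orientation: [2.375, 2.054, -0.001]
force: [-0.3, 0.4, -0.2]
opening: 0.0698
gripper_force: 0.0
```

```bash
python3 - <<'E'
from fit import *
s=robot.read_state();print(s['tool_pos'],R.from_rotvec(s['orientation']).as_matrix().round(3).tolist(),s['opening'])
m=cam('scene');n=robot.read_camera('scene');cv2.imwrite('pics/sx.png',n)
k=(cv2.cvtColor(n,cv2.COLOR_BGR2HSV)[...,2]<75).astype(float)
import fit
fit.B[:]=[b+[0,0,.026] for b in fit.B]
p0=np.array([.46,.2645,.026]);roi=cv2.dilate((sil(m,p0,k.shape)>.1).astype(np.uint8),np.ones((21,21))).astype(float)
print(fit.fit([(m,k,roi)],p0))
E
python3 dk.py; python3 tray.py
```

```text
[ 0.55980066 -0.10389718  0.35073598] [[0.144, 0.99, 0.0], [0.99, -0.144, -0.001], [-0.001, 0.001, -1.0]] 0.06980704798770103
(array([0.46013221, 0.264879  , 0.05709673]), np.float64(0.42626828509181447))
[ 0.55997957 -0.10181018  0.35074781] 0.0695984301870357
h1 1334 1324 32
h2 1248 1646 476
h3 529 1390 885
scene 178 [262.17977528 100.07865169] [ 0.426 -0.356  0.055]
scene 272 [237.76470588 112.33455882] [ 0.512 -0.359  0.055]
scene 280 [207.48571429 119.60357143] [ 0.598 -0.39   0.055]
```

Emit:
arm_command(
  increments="0.25 2 0 40 0; 0.25 2 0 80 0; 0.25 2 0 120 0; 0.25 2 0 155 0; 0.25 2 0 178 0",
)

```text
t: 35.05
tool_pos: [0.5592, -0.0958, 0.1688]
orientation: [-2.367, -2.062, 0.002]
force: [0.3, 0.2, 0.3]
opening: 0.0693
gripper_force: 0.0
```

Emit:
arm_command(
  increments="0.25 0 0 8 0; 0.25 0 0 13 0; 0.9 0 0 13 0; 0.9 0 0 13 0; 0.9 0 0 13 0",
)

```text
t: 35.55
tool_pos: [0.5614, -0.0981, 0.1605]
orientation: [2.37, 2.059, 0.002]
force: [-0.5, -0.5, 0.4]
opening: 0.0503
gripper_force: 0.0
```

Emit:
arm_command(
  increments="0.9 0 0 0 0; 0.9 0 0 0 0; 0.9 0 0 0 0; 0.9 0 0 0 0; 0.9 0 0 0 0",
)

```text
t: 36.05
tool_pos: [0.5607, -0.098, 0.1591]
orientation: [2.371, 2.06, 0.001]
force: [-0.0, 0.1, 2.1]
opening: 0.0296
gripper_force: 30.0
```

Emit:
arm_command(
  increments="0.9 0 0 0 0; 0.9 0 0 0 0; 0.9 0 0 0 0",
  grip_force=35,
)

```text
t: 36.35
tool_pos: [0.5607, -0.098, 0.1591]
orientation: [2.371, 2.06, 0.001]
force: [0.2, -1.0, 4.3]
opening: 0.0298
gripper_force: 35.0
```

Emit:
arm_command(
  increments="0.9 0 0 -30 0; 0.9 0 0 -70 0; 0.9 0 0 -110 0; 0.9 0 0 -150 -0.08; 0.9 0 0 -192 -0.167",
)

```text
t: 36.85
tool_pos: [0.5596, -0.0976, 0.3509]
orientation: [-2.186, -2.253, 0.002]
force: [1.8, 0.1, -2.0]
opening: 0.0297
gripper_force: 35.0
```

Emit:
arm_command(
  increments="0.9 35 1 0 0; 0.9 75 2 0 0; 0.9 115 3 0 0; 0.9 155 4 0 0; 0.9 190 5 0 0",
)

```text
t: 37.35
tool_pos: [0.5595, 0.0941, 0.3496]
orientation: [-2.19, -2.251, 0.002]
force: [0.8, -0.6, -2.5]
opening: 0.0295
gripper_force: 35.0
```

Emit:
arm_command(
  increments="0.9 45 1 0 0; 0.9 90 2 0 0; 0.9 130 3 0 0; 0.9 165 4 0 0; 0.9 177 5 0 0",
)

```text
t: 37.85
tool_pos: [0.5592, 0.2725, 0.3491]
orientation: [-2.186, -2.253, 0.003]
force: [0.6, 0.3, -1.2]
opening: 0.0294
gripper_force: 35.0
```

Emit:
arm_command(
  increments="0.9 0 0 0 0; 0.9 0 0 0 0; 0.9 0 0 0 0; 0.9 0 0 0 0",
)

```text
t: 38.25
tool_pos: [0.5608, 0.2678, 0.3509]
orientation: [2.193, 2.249, -0.0]
force: [1.1, -0.2, -0.6]
opening: 0.0299
gripper_force: 35.0
```

Emit:
arm_command(
  increments="0.9 0 0 30 0; 0.9 0 0 65 0; 0.9 0 0 100 0; 0.9 0 0 130 0; 0.9 0 0 150 0",
)

```text
t: 38.75
tool_pos: [0.5596, 0.2677, 0.1979]
orientation: [-2.192, -2.249, 0.004]
force: [-0.2, -1.2, -1.4]
opening: 0.0299
gripper_force: 35.0
```

Emit:
arm_command(
  increments="0.9 0 0 2 0; 0.9 0 0 4 0; 0.9 0 0 6 0; 0.9 0 0 8 0; 0.9 0 0 8 0",
)

```text
t: 39.25
tool_pos: [0.561, 0.2694, 0.1937]
orientation: [2.191, 2.251, 0.002]
force: [-0.8, -0.8, -2.3]
opening: 0.0293
gripper_force: 35.0
```

Emit:
arm_command(
  increments="0.9 0 0 1 0; 0.9 0 0 2 0; 0.9 0 0 3 0; 0.9 0 0 3 0",
)

```text
t: 39.65
tool_pos: [0.5604, 0.2692, 0.1895]
orientation: [-2.191, -2.251, 0.001]
force: [0.3, 0.3, -1.0]
opening: 0.0298
gripper_force: 35.0
```

Emit:
arm_command(
  increments="0.9 0 0 1 0; 0.9 0 0 2 0; 0.9 0 0 3 0; 0.9 0 0 3 0",
)

```text
t: 40.05
tool_pos: [0.5604, 0.2692, 0.1865]
orientation: [-2.191, -2.251, 0.001]
force: [-0.3, 0.2, -1.6]
opening: 0.0296
gripper_force: 35.0
```

Emit:
arm_command(
  increments="0.9 0 0 1 0; 0.9 0 0 1.5 0; 0.9 0 0 1.5 0",
)

```text
t: 40.35
tool_pos: [0.5604, 0.2692, 0.1851]
orientation: [-2.191, -2.251, 0.0]
force: [-0.5, 0.3, -2.7]
opening: 0.03
gripper_force: 35.0
```

Emit:
arm_command(
  increments="0.45 0 0 0 0; 0.45 0 0 0 0; 0.45 0 0 0 0; 0.45 0 0 0 0; 0.45 0 0 0 0",
)

```text
t: 40.85
tool_pos: [0.5606, 0.2693, 0.1854]
orientation: [2.191, 2.251, 0.0]
force: [-0.1, -0.5, -0.1]
opening: 0.0509
gripper_force: 0.0
```

Emit:
arm_command(
  increments="0.45 0 0 -15 0; 0.45 0 0 -50 0; 0.25 0 0 -95 0; 0.25 0 0 -135 0; 0.25 0 0 -160 0",
)

```text
t: 41.35
tool_pos: [0.5612, 0.2695, 0.3511]
orientation: [2.19, 2.249, 0.008]
force: [0.4, -0.3, -0.4]
opening: 0.0686
gripper_force: 0.0
```

Emit:
arm_command(
  increments="0.25 -40 20 0 0; 0.25 -80 40 0 0; 0.25 -120 60 0 0; 0.25 -160 80 0 0; 0.25 -200 98 0 -0.039",
)

```text
t: 41.85
tool_pos: [0.6646, 0.0703, 0.3468]
orientation: [2.146, 2.293, 0.002]
force: [0.7, 0.5, 0.2]
opening: 0.0696
gripper_force: 0.0
```

Emit:
arm_command(
  increments="0.25 -40 0 0 0; 0.25 -80 0 0 0; 0.25 -120 0 0 0; 0.25 -150 0 0 0; 0.25 -150 0 0 0",
)

```text
t: 42.35
tool_pos: [0.6736, -0.0822, 0.3462]
orientation: [2.151, 2.287, -0.001]
force: [-0.3, 0.9, 0.4]
opening: 0.0696
gripper_force: 0.0
```

Emit:
arm_command(
  increments="0.25 0 0 0 0; 0.25 0 0 0 0; 0.25 0 0 0 0",
)

```text
t: 42.65
tool_pos: [0.6739, -0.0763, 0.3458]
orientation: [2.145, 2.295, 0.001]
force: [0.1, 0.2, 0.1]
opening: 0.07
gripper_force: 0.0
```

```bash
python3 - <<'E'
import fit
from fit import *
s=robot.read_state();print(s['tool_pos'],R.from_rotvec(s['orientation']).as_matrix().round(3).tolist(),s['opening'])
m=cam('scene');n=robot.read_camera('scene');cv2.imwrite('pics/sx2.png',n)
k=(cv2.cvtColor(n,cv2.COLOR_BGR2HSV)[...,2]<75).astype(float)
fit.B[:]=[b+[0,0,.026] for b in fit.B]
for x in((.46,.2645),(.56,.267)):
    p0=np.array([*x,.026]);roi=cv2.dilate((sil(m,p0,k.shape)>.1).astype(np.uint8),np.ones((15,15))).astype(float)
    print(fit.fit([(m,k,roi)],p0))
E
python3 tray.py; python3 dk.py|tail -3
```

```text
[ 0.67385546 -0.07629268  0.34575879] [[-0.068, 0.998, 0.001], [0.998, 0.068, 0.0], [0.0, 0.001, -1.0]] 0.06995628478970159
scene 61 [233.47540984 110.62295082] [ 0.518 -0.373  0.055]
h1 1021 1324 323
h2 311 1646 1347
h3 62 1390 1330Traceback (most recent call last):
  File "<stdin>", line 6, in <module>
AttributeError: 'function' object has no attribute 'B'
```

Emit:
arm_command(
  increments="0.25 -2 -6 40 0; 0.25 -2 -6 80 0; 0.25 -2 -6 120 0; 0.25 -2 -6 155 0; 0.25 -2 -6 173 0",
)

```text
t: 43.35
tool_pos: [0.6658, -0.0793, 0.1677]
orientation: [-2.143, -2.291, 0.005]
force: [-0.1, 0.9, -0.6]
opening: 0.0698
gripper_force: 0.0
```

Emit:
arm_command(
  increments="0.25 0 0 8 0; 0.25 0 0 13 0; 0.9 0 0 13 0; 0.9 0 0 13 0; 0.9 0 0 13 0",
)

```text
t: 43.85
tool_pos: [0.6688, -0.0802, 0.161]
orientation: [2.145, 2.292, 0.002]
force: [0.7, -0.4, 0.3]
opening: 0.0507
gripper_force: 0.0
```

Emit:
arm_command(
  increments="0.9 0 0 0 0; 0.9 0 0 0 0; 0.9 0 0 0 0; 0.9 0 0 0 0; 0.9 0 0 0 0",
)

```text
t: 44.35
tool_pos: [0.6682, -0.0801, 0.1597]
orientation: [2.146, 2.293, 0.001]
force: [1.0, -0.4, 2.5]
opening: 0.0296
gripper_force: 34.9
```

Emit:
arm_command(
  increments="0.9 0 0 0 0; 0.9 0 0 0 0; 0.9 0 0 0 0",
)

```text
t: 44.65
tool_pos: [0.6682, -0.0802, 0.1597]
orientation: [2.146, 2.293, 0.001]
force: [0.6, -0.7, 4.2]
opening: 0.0299
gripper_force: 34.9
```

Emit:
arm_command(
  increments="0.9 0 0 -30 0; 0.9 0 0 -70 0; 0.9 0 0 -110 0; 0.9 0 0 -150 0; 0.9 0 0 -192 0.04",
)

```text
t: 45.15
tool_pos: [0.667, -0.0799, 0.3509]
orientation: [-2.191, -2.248, 0.003]
force: [1.2, -0.5, -2.9]
opening: 0.0299
gripper_force: 34.9
```

Emit:
arm_command(
  increments="0.9 35 0 0 0; 0.9 75 0 0 0; 0.9 115 0 0 0; 0.9 155 0 0 0; 0.9 190 0 0 0",
)

```text
t: 45.65
tool_pos: [0.6621, 0.1118, 0.3496]
orientation: [-2.19, -2.249, 0.003]
force: [0.7, -0.0, -1.8]
opening: 0.0296
gripper_force: 35.0
```

Emit:
arm_command(
  increments="0.9 40 1 0 0; 0.9 80 1 0 0; 0.9 120 1 0 0; 0.9 150 1 0 0; 0.9 158 1 0 0",
)

```text
t: 46.15
tool_pos: [0.6584, 0.2714, 0.349]
orientation: [-2.186, -2.252, 0.004]
force: [-1.0, -0.3, -3.0]
opening: 0.0295
gripper_force: 35.0
```

Emit:
arm_command(
  increments="0.9 0 0 0 0; 0.9 0 0 0 0; 0.9 0 0 0 0; 0.9 0 0 0 0",
)

```text
t: 46.55
tool_pos: [0.6602, 0.2663, 0.3514]
orientation: [2.194, 2.248, -0.0]
force: [-0.7, 0.1, -1.6]
opening: 0.0293
gripper_force: 35.0
```

Emit:
arm_command(
  increments="0.9 0 0 30 0; 0.9 0 0 65 0; 0.9 0 0 100 0; 0.9 0 0 130 0; 0.9 0 0 150 0",
)

```text
t: 47.05
tool_pos: [0.6589, 0.2663, 0.1981]
orientation: [-2.193, -2.248, 0.005]
force: [0.0, -0.1, -2.1]
opening: 0.0297
gripper_force: 35.0
```

Emit:
arm_command(
  increments="0.9 0 0 2 0; 0.9 0 0 4 0; 0.9 0 0 6 0; 0.9 0 0 8 0; 0.9 0 0 8 0",
)

```text
t: 47.55
tool_pos: [0.6604, 0.2679, 0.1943]
orientation: [2.192, 2.25, 0.002]
force: [-0.4, -0.3, -2.1]
opening: 0.0295
gripper_force: 35.0
```

Emit:
arm_command(
  increments="0.9 0 0 1.5 0; 0.9 0 0 3 0; 0.9 0 0 4.5 0; 0.9 0 0 5.5 0; 0.9 0 0 5.5 0",
)

```text
t: 48.05
tool_pos: [0.6597, 0.2678, 0.1874]
orientation: [-2.192, -2.25, 0.001]
force: [-0.3, -0.5, -2.6]
opening: 0.03
gripper_force: 35.0
```

Emit:
arm_command(
  increments="0.9 0 0 1 0; 0.9 0 0 2 0; 0.9 0 0 2 0",
)

```text
t: 48.35
tool_pos: [0.6598, 0.2678, 0.1855]
orientation: [-2.192, -2.25, 0.0]
force: [0.1, -0.1, -2.5]
opening: 0.0299
gripper_force: 35.0
```

Emit:
arm_command(
  increments="0.45 0 0 0 0; 0.45 0 0 0 0; 0.45 0 0 0 0; 0.45 0 0 0 0; 0.45 0 0 0 0",
)

```text
t: 48.85
tool_pos: [0.66, 0.2678, 0.1859]
orientation: [2.192, 2.25, 0.0]
force: [-0.2, -0.6, 0.2]
opening: 0.0513
gripper_force: 0.0
```

Emit:
arm_command(
  increments="0.45 0 0 -15 0; 0.45 0 0 -50 0; 0.25 0 0 -95 0; 0.25 0 0 -135 0; 0.25 0 0 -175 0",
)

```text
t: 49.35
tool_pos: [0.6596, 0.2678, 0.3643]
orientation: [2.192, 2.25, 0.003]
force: [0.4, -0.3, 0.2]
opening: 0.0682
gripper_force: 0.0
```

Emit:
arm_command(
  increments="0.25 -40 -40 0 0; 0.25 -80 -80 0 0; 0.25 -120 -120 0 0; 0.25 -160 -150 0 0; 0.25 -200 -170 0 0",
)

```text
t: 49.85
tool_pos: [0.5002, 0.0749, 0.3623]
orientation: [2.19, 2.251, 0.002]
force: [0.5, -0.5, 0.7]
opening: 0.0694
gripper_force: 0.0
```

```bash
python3 tray.py; python3 - <<'E'
from h import *
n=robot.read_camera('scene');t=robot.read_camera('top');s=robot.read_state();print(s['t'],s['force'])
cv2.imwrite('pics/fin.png',np.hstack([cv2.resize(n[70:350,170:450],(400,400),interpolation=2),cv2.resize(t[100:300,150:350],(400,400),interpolation=2)]))
E
```

```text
scene 254 [259.62598425 100.00393701] [ 0.432 -0.361  0.055]
scene 279 [237.79569892 112.43727599] [ 0.512 -0.359  0.055]
scene 283 [207.50530035 119.63250883] [ 0.598 -0.389  0.055]
50.0 [-0.61201685  0.18286545  1.05967525]
```

View pics/fin.png

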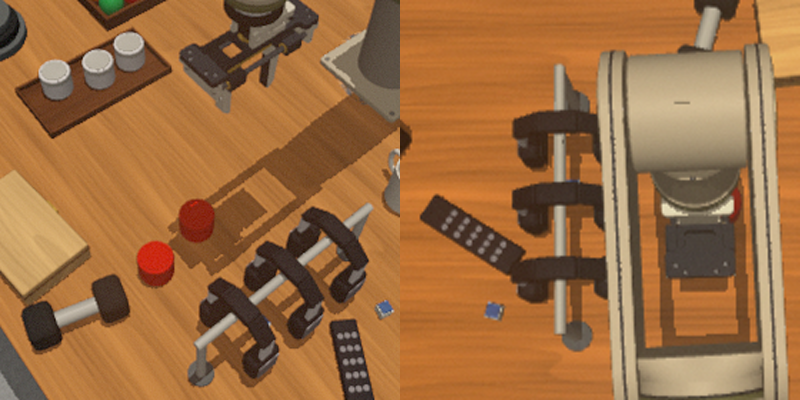

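All three headphones hang on the bar at left-panel (240,320), (285,290) and (325,250). The tins stand in the tray at (55,78), (98,68) and (129,50), and the remote and chalk2 look undisturbed; chalk1 is hidden behind the headphones. Handing in.

```bash
python3 -c "
from plant import robot
print(robot.close_job())"
```

```text
the job is handed in; nothing more can be done
None
```

I handed the job in at about 50 s with all three tins upright in the tray and all three headphones hanging on the rail, but one wrist-force reading of about 133 N (limit 120 N), when my fingertips hit the bar placing the first pair, may fail it.

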